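# Free the child latch of the toy train cupboard

### The job

Open the little train cupboard, the one with the wooden toy engine on its roof, so that the trains can be taken out. Its door is held by a child-safety hook: press the white pad down through the slot in the roof so that the door springs ajar, then let go of the hook and swing the door wide open, square to the front or further. Leave the other cupboard, with the wooden arch on its roof, shut.

Things in the scene. Friction and masses are not known exactly. Their poses are not given: they have to be found in the camera images.
- train_cupboard: Fixed plywood box with a 75 mm toy engine across the rear of its flat roof (engine top 225 mm above the table; it starts 30 mm behind the box's middle). Origin: centre of the underside, on the table. x from front to back (door faces -x), y to the left seen from the front, z up. 160 mm deep, 200 wide, 180 high, on 30 mm feet. Slot in the roof: x -60 to -5, y -35 to 35 mm.
- train_pad (a point): Middle of the top of the white hook pad (46 mm in x, 58 mm in y) lying in the roof slot of the train cupboard: 33 mm in front of the box's middle, y 0, 176 mm above the table, so 4 mm below the roof's top.
- train_hook (a joint): The train cupboard's hook, rad: 0 up (latched), 0.2 fully down, where the pad is 14 mm lower. A spring holds it up (pressing takes about 4 N at first, 8 N at the bottom) and brings it back when let go. The door comes free with the pad about 7 mm down (0.1 rad); press it 11 mm or more.
- train_hinge (a point): Top of the door's vertical hinge line on the train cupboard: fixed, at its x -95, y +97, z 178 mm. From it the shut door runs 194 mm towards the cupboard's -y; its panel is 15 mm thick (x -95 to -80), from z 34 to its top at z 178. The front has a wooden knob, 26 mm across, standing out 27 mm, 175 mm from the hinge, at z 140.
- train_door (a joint): The train cupboard's door, rad: 0 shut, 1.57 square to the front, 1.75 its stop. Clockwise from above opens it, its free edge coming towards the robot. Freed, it is kicked ajar by a spring to about 0.5 rad, leaving a gap in which closed fingers can be lowered behind it from above. Then it swings with light friction and stays where left. Loose toys are clear of its sweep.
- brick_door (a joint): Door of the other cupboard, which is built the same and stands left or right of the train cupboard, but has a wooden arch (two posts and a beam, 100 mm long) on its roof. rad: 0 shut. It must stay shut.

How it is judged:
By the outcome, as a careful person would: the job done as asked, in the order asked, and still so for the second after the job is handed in, with the robot touching nothing.
It also fails if it takes over 42 s, if anything falls off the work surface, if the arm or the gripper's body presses on something with over 40 N, if the wrist force passes 120 N, or if a joint passes its speed limit or range.

### The arm

A 6-joint arm with a two-finger parallel gripper is mounted at the origin on the work surface. World frame = base frame: x ahead of the robot, y to its left, z up, the work surface at z = 0. Lengths are in m, angles in degrees, forces in N, time in s.
With the tool pointing down it reaches from about 0.3 to 0.75 m from the base axis. Payload 8.5 kg.
Tool frame: the origin (TCP) lies at the very end of the fingers, on their centre line; the grasp point (between the pads) lies 19 mm behind it; z points along the fingers, y is the line along which they close (so a half turn about z gives the same grasp; the last joint's range is limited). The gripper opens to 85 mm and grips with 20 to 120 N. Pads are 22 mm wide; open, the fingers measure 114 mm over their backs; the gripper's body (76 mm by 85 mm) begins 54 mm behind the grasp point. The pads swing forward as they close: fully open they stand 13 mm farther back than shut.
Start: joints at [-77.481, 21.807, 74.336, -0, 83.858, -12.336], TCP at [0.231, -0.499, 0.231] pointing down, gripper open.
Joint ranges: [-178.18, 178.18], [-50.72, 133.34], [12.68, 142.11], [-81.47, 261.47], [9.98, 163.14], [-165.26, 165.26]. Speed limits (degrees/s): [136.94, 136.94, 180, 180, 180, 180].

### API

Orientations are given as a 3x3 rotation matrix whose columns are the frame's x, y, z axes.
In Python, from rig import observe, cams, ticket gives the robot as it stands.
- The arm moves only by the tool move_arm, never from a script. Its arguments are lists of equal length, an entry for each row: "jaw": the finger opening in cm, from 0 to 8.54; "dp": the shift along the tool's x, y, z in cm, a list of three; "turn": the turn, a rotation vector about the tool's x, y, z in rad, a list of three. In form: {"jaw": [jaw, ...], "dp": [[tx, ty, tz], ...], "turn": [[wx, wy, wz], ...]}. A call has 1 to 12 rows; each row shifts and turns the commanded pose from where the row before left it, along the tool's axes as they then stand; what a row does not reach is not made up. A row lasts 1/12 s, in which the tool goes at most 41.7 mm and 7.16 degrees, less where a joint would pass 70% of its speed; a pose out of reach is approached as far as the arm can. A call is refused whole if a number of a shift passes 4.17 or a number of a turn 0.125, either way. A call with a gripper value outside its range is refused whole. The fingers move at their own pace and stop on an object; "force" is the grip in N (left out, the last holds). Time passes only in rows, so rows that do not move let the fingers close. It gives the time, the measured TCP pose, the force, the opening and the grip force at its end, in the units of the state.
- observe(): the state, without advancing time (a new reading comes with each control period).
- cams.get_image(name): name is "scene" or "top" or "wrist"; returns (picture, depth): 420x560x3 uint8, red, green, blue; 420x560 float32, m along the optical axis (not along the pixel's ray), 0 where there is no reading.
- cams.calibration(name): a dict with "vertical_fov" (degrees; the focal length in pixels is half the picture's height over the tangent of half this angle, whatever the lens; pixels are square), "cx", "cy" (the principal point, pixels), "view" (4x4, takes a point from world to camera coordinates); the wrist camera has in their place "tool_from_camera" (4x4, takes a point from camera to tool coordinates, whose origin is the TCP and whose axes are the flange's). Camera axes: x right, y up, looking along -z (the intrinsics and any distortion apply to the point x, -y, -z); pixel columns grow to the right and rows downward; lengths in m; the calibration is good to about 2 mm. A picture is of the moment at which its call begins: read the wrist's pose just before it. calibration takes no time and is no camera call.
- ticket.close_job(): hands the job in; it is judged then, once.
Trained networks look in the newest picture that a camera, given by its name, has taken for a name from the list of things; names that differ only in an ending like _2 or _b are one class to them, and where a whole thing is asked for, a point or a joint stands for the part that bears it (a point fixed in the world has none). Each returns a list of dicts, best first, with "p" (0 to 1); they miss things now and then, are a little off and sometimes report something else, mostly with a low value. They report only what shows in the picture. A call takes as long as a camera call.
- cams.spot_in(camera, query): "box" ([centre column, centre row, width, height] as shares, 0 to 1, of the picture: columns of its width, rows of its height, round what is visible of it).
- cams.outline_of(camera, query): "mask" (420x560 bool, what is visible of it) and "box" ([centre column, centre row, width, height] as shares, 0 to 1, of the picture: columns of its width, rows of its height, round what is visible of it).
- cams.mark_of(camera, query): "location" ([column, row] as shares, 0 to 1, of the picture: columns of its width, rows of its height: a listed point, or the origin of a listed thing).
The state is a dict: "time_s": time; "q": joint angles; "qvel": joint speeds; "joint_efforts": joint torques, N m; "position": TCP position; "tool_rot": TCP orientation; "ft_force": force on the tool from outside, world axes, zero at the start; "wrist_torque": the same for the moment, N m; "grip_width": finger opening in m; "gripper_force": force on a finger pad.
Only numpy, scipy, OpenCV 4.12 (cv2) and the standard library are available. Lean on these libraries where they do the work, as an engineer would, in place of code of your own. Each camera call takes 0.05 s, during which the arm holds its last target. There are 200 camera calls.

## Working session

There is one attempt and no reset: what is moved stays moved. The work goes in short steps, Python scripts to look and compute and a tool call to move; the robot and the scene stay as the last step left them, time stands still between calls to the robot, and variables do not carry over. Pictures are saved under pics/ and viewed, at most 10 in all, crops included, and the job is handed in when it is done.

Besides the shell and the picture viewer there is one more tool, called after "Request:" as a command line: name --argument value ..., lists and objects as JSON in quotes. move_arm: Moves the arm, as the interface text tells. Its arguments: {"type":"object","properties":{"jaw":{"type":"array","items":{"type":"number"}},"dp":{"type":"array","items":{"type":"array","items":{"type":"number"}}},"turn":{"type":"array","items":{"type":"array","items":{"type":"number"}}},"force":{"type":"number"}},"required":["jaw","dp","turn"]}

```bash
mkdir -p pics; cat > h.py <<'E'
import numpy as np,cv2
from rig import observe,cams,ticket
def px2w(cam,u,v,d):
    c=cams.calibration(cam); f=210/np.tan(np.radians(c["vertical_fov"]/2))
    p=np.array([(u-c["cx"])/f*d,-(v-c["cy"])/f*d,-d,1])
    if "view" in c: return (np.linalg.inv(c["view"])@p)[:3]
    o=observe(); t=(np.array(c["tool_from_camera"])@p)[:3]
    return np.array(o["position"])+np.array(o["tool_rot"])@t
def cloud(cam,dep):
    v,u=np.mgrid[:420,:560]; c=cams.calibration(cam); f=210/np.tan(np.radians(c["vertical_fov"]/2))
    P=np.stack([(u-c["cx"])/f*dep,-(v-c["cy"])/f*dep,-dep,np.ones_like(dep)],-1)
    return (P@np.linalg.inv(c["view"]).T)[...,:3]
E
python3 - <<'E'
from h import *
ims=[]
for c in ("top","scene"):
    im,d=cams.get_image(c); ims.append(im); np.save(f"{c}_d.npy",d)
    print(c,{k:v for k,v in cams.calibration(c).items()})
    for q in("train_pad","train_hinge","train_cupboard"):
        for r in cams.mark_of(c,q)[:2]:
            u,v=r["location"][0]*560,r["location"][1]*420
            dd=d[int(v),int(u)]; print(q,round(r["p"],2),int(u),int(v),px2w(c,u,v,dd).round(3))
    for r in cams.spot_in(c,"train_cupboard")[:2]: print("box",r)
    cv2.imwrite(f"pics/{c}.png",im[...,::-1])
o=observe(); print(o["time_s"],o["tool_rot"])
E
```

```text
top {'vertical_fov': 54.04983630678954, 'cx': 285.5350374389446, 'cy': 211.1238499069123, 'view': array([[ 0.02259533, -0.99942561, -0.02525679,  0.04805995],
       [ 0.99864399,  0.02137809,  0.04746749, -0.6407246 ],
       [-0.04690029, -0.02629509,  0.99855342, -0.86496979],
       [ 0.        ,  0.        ,  0.        ,  1.        ]])}
train_hinge 0.96 166 273 [ 0.498  0.321 -0.004]
train_cupboard 0.59 230 211 [0.629 0.154 0.179]
box {'box': [0.3857, 0.5161, 0.2257, 0.2745], 'p': 0.87}
scene {'vertical_fov': 55.84957345468996, 'cx': 287.04937442681353, 'cy': 216.10424803684467, 'view': array([[-0.46986361,  0.88271066, -0.00707717,  0.25852172],
       [-0.69321803, -0.36401008,  0.62204937,  0.39069864],
       [ 0.54651345,  0.29718438,  0.78294603, -1.32711353],
       [ 0.        ,  0.        ,  0.        ,  1.        ]])}
train_hinge 0.81 403 193 [ 0.346  0.248 -0.002]
train_cupboard 0.86 339 264 [0.709 0.203 0.129]
box {'box': [0.619, 0.567, 0.2077, 0.2936], 'p': 0.9}
0.5 [[ 9.07380759e-01  4.20309597e-01 -2.14992850e-05]
 [ 4.20309598e-01 -9.07380755e-01  8.50334061e-05]
 [ 1.62323192e-05 -8.61940323e-05 -9.99999996e-01]]
```

View pics/top.png

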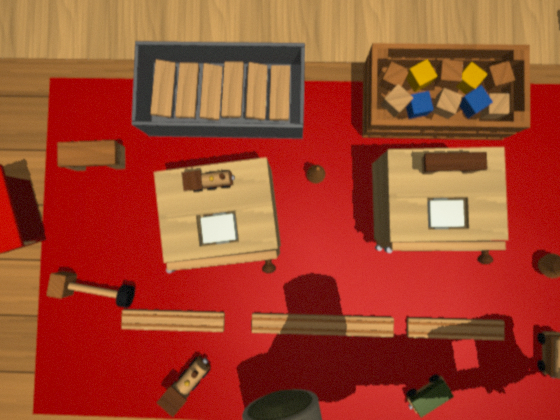

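View pics/scene.png

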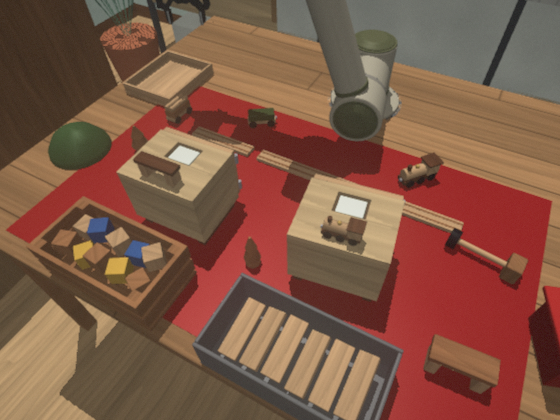

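Top view: the train cupboard (engine at 208,180) is on the left with its pad at (217,228), hinge at about (168,268) and knob at (269,266). The arch cupboard is on the right at (447,200). The scene view agrees, with the engine at (343,228) and the pad at (350,207). Next I'll fit the box pose from depth.

```bash
python3 - <<'E'
from h import *
d=np.load("top_d.npy"); im=cv2.imread("pics/top.png"); P=cloud("top",d)
z=P[...,2]; u=np.arange(560)[None,:]+0*z
m=((z>.165)&(z<.2)&(u<320)&(u>130)&(P[...,0]<.75)&(P[...,0]>.45)).astype(np.uint8)
n,l,s,_=cv2.connectedComponentsWithStats(m); k=1+s[1:,4].argmax(); print(s[k])
M=(l==k); print("z roof",np.median(z[M]))
r=cv2.minAreaRect((P[M][:,:2]*1000).astype(np.float32)); print(r, cv2.boxPoints(r))
w=(im.min(2)>170)&(u<320)&(u>190); w[:205]=0;w[250:]=0
r=cv2.minAreaRect((P[w][:,:2]*1000).astype(np.float32)); print("pad",r,np.median(z[w]),w.sum(),P[w].mean(0))
e=(z>.2)&(z<.26)&(u<320)&(u>150)&(P[...,0]<.75)&(P[...,0]>.5); print("eng",P[e].mean(0),P[e].max(0),P[e].min(0))
d=np.load("scene_d.npy"); im=cv2.imread("pics/scene.png"); P=cloud("scene",d); u=np.arange(560)[None,:]+0*d
w=(im.min(2)>170)&(u<380)&(u>320); w[:185]=0;w[225:]=0
print("pad scene",P[w].mean(0),w.sum())
E
```

```text
[ 154  158  124  113 9438]
z roof 0.17994148850494962
((623.186767578125, 180.44375610351562), (176.9769744873047, 200.48680114746094), 8.348580360412598) [[521.0811   266.77676 ]
 [550.19086   68.414536]
 [725.2924    94.11075 ]
 [696.1827   292.47296 ]]
pad ((607.3202514648438, 123.33589172363281), (44.91068649291992, 164.11151123046875), 8.554774284362793) 0.17604920970700177 821 [0.59934757 0.17613251 0.17698857]
eng [0.67906991 0.19350651 0.21976871] [0.69607666 0.23071499 0.22985973] [0.65958191 0.15197918 0.20015093]
pad scene [0.60101827 0.17597826 0.17665407] 459
```

Request:
move_arm --jaw '[0, 0, 0, 0, 0, 0, 0, 0, 0, 0, 0, 0]' --dp '[[0, 0, -1.5], [0, 0, -1.5], [0, 0, -1.5], [2.1, -2.8, 0], [2.1, -2.8, 0], [2.1, -2.8, 0], [2.1, -2.8, 0], [2.1, -2.8, 0], [2.1, -2.8, 0], [2.1, -2.8, 0], [2.1, -2.8, 0], [2.1, -2.8, 0]]' --turn '[[0, 0, 0.096], [0, 0, 0.096], [0, 0, 0.096], [0, 0, 0], [0, 0, 0], [0, 0, 0], [0, 0, 0], [0, 0, 0], [0, 0, 0], [0, 0, 0], [0, 0, 0], [0, 0, 0]]'

```text
time_s: 1.5
position: [0.382, -0.2206, 0.2765]
tool_rot: [[0.989, 0.145, 0.0], [0.145, -0.989, -0.0], [0.0, 0.0, -1.0]]
ft_force: [0.4, 0.4, 0.3]
grip_width: -0.0002
gripper_force: 0.0
```

Request:
move_arm --jaw '[0, 0, 0, 0, 0, 0, 0, 0, 0, 0, 0, 0]' --dp '[[2.1, -2.8, 0], [2.1, -2.8, 0], [2.1, -2.8, 0], [2.1, -2.8, 0], [2.1, -2.8, 0], [2.1, -2.8, 0], [2.1, -2.8, 0], [2.1, -2.8, 0], [2.1, -2.8, 0], [2.1, -2.8, 0], [2.1, -2.8, 0], [0, 0, 0]]' --turn '[[0, 0, 0], [0, 0, 0], [0, 0, 0], [0, 0, 0], [0, 0, 0], [0, 0, 0], [0, 0, 0], [0, 0, 0], [0, 0, 0], [0, 0, 0], [0, 0, 0], [0, 0, 0]]'

```text
time_s: 2.5
position: [0.5668, 0.1205, 0.2755]
tool_rot: [[0.989, 0.15, -0.0], [0.15, -0.989, 0.001], [0.0, -0.001, -1.0]]
ft_force: [-0.0, -0.7, -0.2]
grip_width: -0.0003
gripper_force: 0.0
```

Request:
move_arm --jaw '[0, 0, 0, 0, 0]' --dp '[[1.95, -2.55, 0], [1.95, -2.55, 0], [0, 0, 2.5], [0, 0, 2.5], [0, 0, 0]]' --turn '[[0, 0, 0], [0, 0, 0], [0, 0, 0], [0, 0, 0], [0, 0, 0]]'

```text
time_s: 2.92
position: [0.5948, 0.1722, 0.2214]
tool_rot: [[0.989, 0.146, -0.009], [0.146, -0.989, -0.001], [-0.009, -0.0, -1.0]]
ft_force: [-0.8, 0.0, -1.3]
grip_width: -0.0003
gripper_force: 0.0
```

```bash
python3 - <<'E'
from h import *
o=observe(); print(o["position"])
im,d=cams.get_image("wrist"); cv2.imwrite("pics/w1.png",im[...,::-1])
for r in cams.mark_of("wrist","train_pad")[:2]:
    u,v=r["location"][0]*560,r["location"][1]*420; print(r["p"],u,v,px2w("wrist",u,v,d[int(v),int(u)]))
E
```

```text
[0.59481125 0.17222222 0.22137122]
0.97 278.488 226.212 [0.60084575 0.17720979 0.18027142]
```

View pics/w1.png

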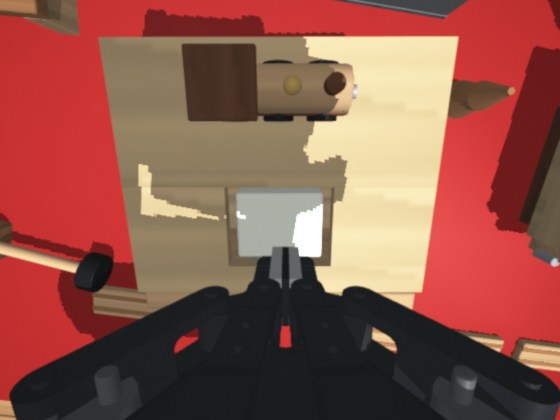

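The wrist view shows the closed fingers at (285,260), over the front of the pad, which is centred at (279,226). Height and aim agree with the fit. Next is pressing.

Request:
move_arm --jaw '[0, 0, 0, 0, 0, 0, 0, 0, 0]' --dp '[[0.4, -0.4, 1.5], [0, 0, 1.5], [0, 0, 1.2], [0, 0, 0.5], [0, 0, 0.5], [0, 0, 0.5], [0, 0, 0.3], [0, 0, 0], [0, 0, 0]]' --turn '[[0, 0, 0], [0, 0, 0], [0, 0, 0], [0, 0, 0], [0, 0, 0], [0, 0, 0], [0, 0, 0], [0, 0, 0], [0, 0, 0]]'

```text
time_s: 3.77
position: [0.5996, 0.1764, 0.1685]
tool_rot: [[0.989, 0.145, 0.001], [0.145, -0.989, -0.0], [0.001, 0.0, -1.0]]
ft_force: [-6.7, -2.0, 8.4]
grip_width: -0.0003
gripper_force: 4.5
```

Request:
move_arm --jaw '[0, 0, 0, 0, 0]' --dp '[[0, 0, 0.3], [0, 0, 0.2], [0, 0, 0], [0, 0, 0], [0, 0, 0]]' --turn '[[0, 0, 0], [0, 0, 0], [0, 0, 0], [0, 0, 0], [0, 0, 0]]'

```text
time_s: 4.18
position: [0.5992, 0.1764, 0.1638]
tool_rot: [[0.989, 0.145, 0.0], [0.145, -0.989, -0.0], [-0.0, 0.0, -1.0]]
ft_force: [-8.9, -1.3, 10.2]
grip_width: 0.0002
gripper_force: 5.7
```

```bash
python3 - <<'E'
from h import *
print(observe()["ft_force"])
im,d=cams.get_image("scene"); im2,d2=cams.get_image("top"); np.save("top2.npy",d2)
cv2.imwrite("pics/t2.png",np.hstack([im2[120:330,100:380],im[130:340,230:510]])[...,::-1])
E
```

```text
[-8.88887611 -1.25340639 10.16269476]
```

View pics/t2.png

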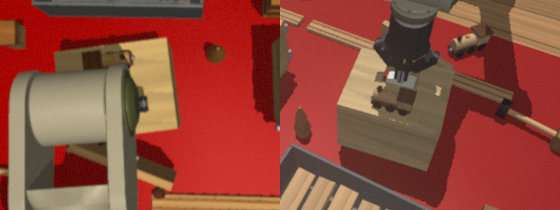

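The top crop shows the door ajar, its free end at about (172,178) in the crop. The scene crop shows the fingers in the slot, pressing the pad. I'll lift off and move over the gap.

Request:
move_arm --jaw '[0, 0, 0, 0, 0, 0, 0, 0]' --dp '[[0, 0, -1.5], [0, 0, -2.5], [0, 0, -2.5], [0, 0, -1], [-3.3, 1.4, 0], [-3.3, 1.4, 0], [-3.3, 1.4, 0], [0, 0, 0]]' --turn '[[0, 0, 0], [0, 0, 0], [0, 0, 0], [0, 0, 0], [0, 0, 0], [0, 0, 0], [0, 0, 0], [0, 0, 0]]'

```text
time_s: 4.95
position: [0.5032, 0.119, 0.2364]
tool_rot: [[0.99, 0.144, -0.003], [0.144, -0.99, -0.001], [-0.003, 0.0, -1.0]]
ft_force: [1.6, 0.2, 0.7]
grip_width: -0.0003
gripper_force: 0.0
```

```bash
python3 - <<'E'
from h import *
o=observe(); print(o["position"],o["ft_force"])
a=np.radians(8.35); ax=np.array([np.cos(a),np.sin(a)]); ay=np.array([-ax[1],ax[0]]); C=np.array([.6306,.1815])
for c in("wrist","top","scene"):
    im,d=cams.get_image(c)
    if c=="wrist":
        cv2.imwrite("pics/w3.png",im[...,::-1]); cal=cams.calibration(c); f=210/np.tan(np.radians(cal["vertical_fov"]/2))
        v,u=np.mgrid[:420,:560]; P=np.stack([(u-cal["cx"])/f*d,-(v-cal["cy"])/f*d,-d,np.ones_like(d)],-1)@np.array(cal["tool_from_camera"]).T
        P=P[...,:3]@np.array(o["tool_rot"]).T+o["position"]
    else: P=cloud(c,d)
    L=np.stack([(P[...,:2]-C)@ax,(P[...,:2]-C)@ay,P[...,2]],-1)*1000
    m=(d>0)&(abs(L[...,2]-178)<7)&(L[...,0]<-98)&(L[...,0]>-300)&(abs(L[...,1])<130)
    q=L[m][:,:2]
    if len(q)<10: print(c,len(q)); continue
    r=cv2.minAreaRect(q.astype(np.float32)); print(c,len(q),r); g=np.degrees(np.arctan2(95+q[:,0],q[:,1]-97)); print(q.min(0),q.max(0),np.percentile(np.degrees(np.arctan2(-95-q[:,0],97-q[:,1])),[5,50,95]))
E
```

```text
[0.50316933 0.11900181 0.23635953] [1.55866048 0.22747697 0.67793723]
wrist 3972 ((-134.55458068847656, 3.463348388671875), (184.24688720703125, 15.360843658447266), 62.19321823120117)
[-183.31577297  -80.37823156] [-98.00189486  88.37556982] [10.12262277 21.56627274 26.2615299 ]
top 200 ((-107.74201202392578, 55.21546173095703), (61.9146614074707, 15.182465553283691), 62.24382400512695)
[-116.72033341   24.57091628] [-98.04446265  85.92707096] [ 6.8039064  16.11497838 24.51361087]
scene 476 ((-134.92218017578125, 1.4612503051757812), (178.54165649414062, 18.545982360839844), 62.64964294433594)
[-182.26879707  -80.18939936] [-98.16603457  82.955073  ] [10.27485668 22.0358333  26.52201749]
```

View pics/w3.png

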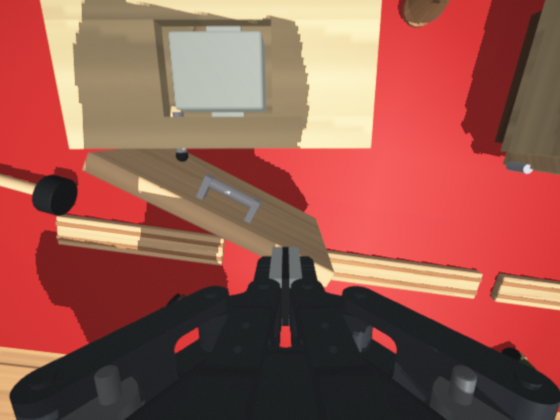

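The wrist view shows the door ajar, with fit angle 0.485 rad and its free end at (325,250). The catch is mid-door at (228,190), and the pad is back up. The fingers sit too close to the inner face, so I'll shift 15 mm inward and lower them.

Request:
move_arm --jaw '[0, 0, 0, 0, 0, 0, 0]' --dp '[[1.3, 0.7, 0], [0, 0, 2], [0, 0, 2], [0, 0, 1.8], [0, 0, 1.8], [0, 0, 1.5], [0, 0, 0]]' --turn '[[0, 0, 0], [0, 0, 0], [0, 0, 0], [0, 0, 0], [0, 0, 0], [0, 0, 0], [0, 0, 0]]'

```text
time_s: 5.68
position: [0.5218, 0.1161, 0.1424]
tool_rot: [[0.989, 0.146, -0.005], [0.146, -0.989, 0.0], [-0.005, -0.001, -1.0]]
ft_force: [-1.1, 0.8, -0.5]
grip_width: -0.0003
gripper_force: 0.0
```

Request:
move_arm --jaw '[0, 0, 0, 0, 0, 0, 0, 0, 0]' --dp '[[-1.1, -0.5, 0], [-1.1, -0.5, 0], [-1.1, -0.5, 0], [-1.1, -0.6, 0], [-1.1, -0.6, 0], [-0.95, -0.8, 0], [-0.95, -0.8, 0], [-0.95, -0.8, 0], [0, 0, 0]]' --turn '[[0, 0, 0], [0, 0, 0], [0, 0, 0], [0, 0, 0], [0, 0, 0], [0, 0, 0], [0, 0, 0], [0, 0, 0], [0, 0, 0]]'

```text
time_s: 6.43
position: [0.4302, 0.1553, 0.1455]
tool_rot: [[0.989, 0.147, -0.001], [0.147, -0.989, 0.0], [-0.001, -0.0, -1.0]]
ft_force: [0.3, 0.1, -0.4]
grip_width: 0.0
gripper_force: 0.0
```

Request:
move_arm --jaw '[0, 0, 0, 0, 0, 0, 0, 0, 0, 0, 0]' --dp '[[-0.7, -1.0, 0], [-0.7, -1.0, 0], [-0.7, -1.1, 0], [-0.4, -1.2, 0], [-0.4, -1.2, 0], [-0.4, -1.1, 0], [-0.1, -0.7, 0], [-0.1, -0.6, 0], [0, -0.5, 0], [0, 0, 0], [0, 0, 0]]' --turn '[[0, 0, 0], [0, 0, 0], [0, 0, 0], [0, 0, 0], [0, 0, 0], [0, 0, 0], [0, 0, 0], [0, 0, 0], [0, 0, 0], [0, 0, 0], [0, 0, 0]]'

```text
time_s: 7.35
position: [0.3851, 0.2322, 0.1452]
tool_rot: [[0.989, 0.146, -0.0], [0.146, -0.989, -0.0], [-0.0, -0.0, -1.0]]
ft_force: [-0.3, -0.3, 0.3]
grip_width: -0.0001
gripper_force: 0.0
```

```bash
cat > door.py <<'E'
from h import *
o=observe(); print(o["position"],o["ft_force"])
a=np.radians(8.35); ax=np.array([np.cos(a),np.sin(a)]); ay=np.array([-ax[1],ax[0]]); C=np.array([.6306,.1815])
print("tcp local",(np.array(o["position"][:2])-C)@ax,(np.array(o["position"][:2])-C)@ay)
for c in("top","scene"):
    im,d=cams.get_image(c); P=cloud(c,d); cv2.imwrite(f"pics/{c}_f.png",im[...,::-1])
    L=np.stack([(P[...,:2]-C)@ax,(P[...,:2]-C)@ay,P[...,2]],-1)*1000
    m=(d>0)&(abs(L[...,2]-178)<5)&(L[...,0]<-100)&(L[...,0]>-300)&(abs(L[...,1]-80)<60)
    n,l,s,_=cv2.connectedComponentsWithStats(m.astype(np.uint8))
    if n>1:
        q=L[l==1+s[1:,4].argmax()][:,:2]; print(c,len(q),cv2.minAreaRect(q.astype(np.float32)),q.min(0),q.max(0))
E
python3 door.py
```

```text
[0.38512813 0.23216501 0.14523311] [-0.27015667 -0.27746372  0.33889897]
tcp local -0.23551216896726426 0.08577527771414789
top 655 ((-161.6135711669922, 98.57772827148438), (16.295543670654297, 126.42610168457031), 81.98995208740234) [-225.17031688   82.43356014] [-100.04951552  113.299715  ]
scene 365 ((-172.74484252929688, 86.89341735839844), (43.86506271362305, 143.4408721923828), 82.6578140258789) [-244.14024301   72.04366861] [-100.01875558  117.81162072]
```

The door stands at about 98°. I'll back off from it and lift clear.

Request:
move_arm --jaw '[0, 0, 0, 0, 0, 0, 0, 0, 0, 0]' --dp '[[0, 1.0, 0], [0, 1.5, 0], [0, 1.5, 0], [0, 0, -2.5], [0, 0, -3], [0, 0, -3], [0, 3, -2], [0, 3, 0], [0, 3, 0], [0, 0, 0]]' --turn '[[0, 0, 0], [0, 0, 0], [0, 0, 0], [0, 0, 0], [0, 0, 0], [0, 0, 0], [0, 0, 0], [0, 0, 0], [0, 0, 0], [0, 0, 0]]'

```text
time_s: 8.28
position: [0.4047, 0.0992, 0.2506]
tool_rot: [[0.99, 0.141, 0.001], [0.141, -0.99, -0.001], [0.001, 0.002, -1.0]]
ft_force: [-0.2, 0.5, -0.2]
grip_width: 0.0
gripper_force: 0.0
```

```bash
python3 door.py
```

```text
[0.40466575 0.09920732 0.25056831] [-0.19285046  0.48508439 -0.21982481]
tcp local -0.23548973817080715 -0.048610237623608846
top 982 ((-192.6224365234375, 103.27864074707031), (16.469928741455078, 188.64051818847656), 81.79070281982422) [-285.45144682   83.06805976] [-100.02061757  123.89204751]
scene 407 ((-193.18765258789062, 103.51243591308594), (15.172818183898926, 187.97657775878906), 81.62359619140625) [-287.06007393   83.96223748] [-100.02709957  123.95818232]
```

View pics/top_f.png

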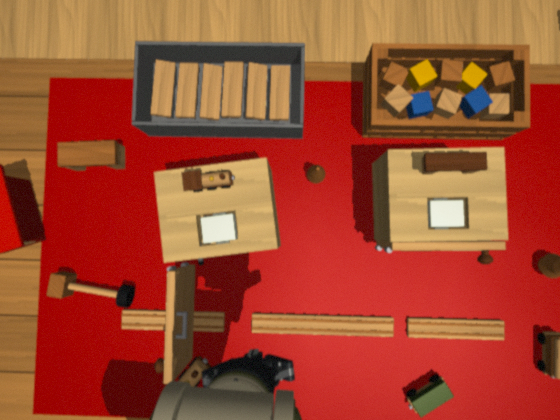

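The final view shows the train door standing open past square, from about (180,265) to (178,380). The arch cupboard is still shut and the gripper is clear.

```bash
python3 -c "
from rig import ticket; print(ticket.close_job())"
```

```text
the job is handed in; nothing more can be done
None
```

The train cupboard's door is open to about 98° (past square), the hook has been let go, the arch cupboard is still shut, and the job is handed in.

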